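Load the wax-wire spool and hold the feed cap flush

TASK

Mount the tall narrow spool on the dispenser's upright spindle so that it sits fully down on the seat, and let go of it. Then press the dispenser's black spring-loaded feed cap down until its top is flush with the tops of the two cheeks beside it, not down to its stop, and finish while still holding it there with the gripper. Leave everything else on the bench where it is.

Things in the scene. Friction and masses are not known exactly. Their poses are not given: they have to be found in the camera images.
- tall_spool: the tall narrow spool, standing upright on the bench: two white flanges 52 mm across and 5 mm thick at bottom and top, grey wound middle 42 mm across, 50 mm tall overall, with a round 20 mm bore right through along its z axis. Origin: centre of its underside; z up. About 0.12 kg. It can be gripped across the top flange from above
- dispenser: the wire dispenser, fixed to the bench: white base block 150 mm (own x) x 260 mm (own y), 30 mm high. Origin: centre of its underside. In its own frame the upright spindle stands at (0, +65 mm) and the black feed cap at (0, -65 mm); a flat grey display 10 mm high lies between them on the far side, at (+56 mm, 0)
- spindle_seat (a point): centre of the top of the spindle's round steel seat (48 mm across), 34 mm above the bench, where the underside of a mounted spool rests. From it the steel spindle, 15 mm thick, rises 62 mm, its last 7 mm tapered; so it stands 12 mm out of the mounted tall spool. z up, x and y as the dispenser
- cap_top (a point): centre of the top face of the square black feed cap (56 x 56 mm, 12 mm thick), 84 mm above the bench when released; it moves straight down with the cap
- cheek_top (a point): point on the cap's axis at the level of the tops of the two aluminium cheeks, 72 mm above the bench. The cheeks stand on the cap's two sides (dispenser's own y), 2 mm clear of it, 8 mm thick and 30 mm long. Released, the cap's top stands 12 mm above this point; held properly, it is level with it
- feed_cap (a joint): travel of the feed cap in m: 0 released, grows as it is pressed down, 0.012 when its top is flush with the cheek tops, 0.020 at its bottom stop. The spring pushes it back up at once when let go: about 3.5 N to start it, then 0.4 N more per mm, so about 8 N when flush and 11 N at the bottom stop
- squat_spool: the other spool, same plastics and bore but wide and low: flanges 66 mm across, 26 mm tall; leave alone. Origin: centre of its underside
- jar: closed glass jar with white lid, 56 mm across, 65 mm tall; leave alone. Origin: centre of its underside
- firing_block: pale firing block 85 x 65 x 22 mm; leave alone. Origin: centre of its underside
- stone_model: plaster jaw model with teeth, 60 x 70 mm, 32 mm tall; leave alone. Origin: centre of its underside
- mug: white mug, 80 mm across, 90 mm tall, handle at its own +y; leave alone. Origin: centre of its underside
- brush: bench brush 170 mm long, lying along its own x; leave alone
- forceps: steel forceps 160 mm long, 9 mm high, lying along its own x; leave alone
There are look-alikes about, which are no part of the job. What is shaped like the tall_spool but red is not meant.

How it is judged (in metres and radians):
On the way:
1. the tall spool sits fully down on the spindle's seat and the robot has let go of it (horizontal distance between tall_spool and spindle_seat below 0.006 m and z of tall_spool in the frame of spindle_seat between -0.004 and 0.004 m and angle between tall_spool's own z axis and vertical below 0.08 rad and linear speed of tall_spool below 0.03 m/s and contact force between each of the fingers, the arm and tall_spool below 0.2 N), for 0.2 s.
At the end, for the whole second after the job is handed in: The tall spool is on the spindle, its underside on the seat (within 4 mm in height, 6 mm sideways, upright), at rest and not touched by the robot; the feed cap is still held by the gripper (more than 3 N) with its top flush with the cheek tops within 3.5 mm, travel 8.5 to 15.5 mm (all of step 1 and value of joint feed_cap between 0.0085 and 0.0155 m and velocity of joint feed_cap between -0.02 and 0.02 m/s and contact force between any of the fingers, the arm and feed_cap above 3 N); the arm keeps its last pose, push and grip.
It fails at once if one of the other things on the bench was moved more than 30 mm (distance of any of squat_spool, jar, firing_block, stone_model, mug, brush, forceps from where it was at the start of the episode above 0.03 m).
It also fails if it takes over 48 s, if anything falls off the work surface, if the arm or the gripper's body presses on something with over 40 N, if the wrist force passes 120 N, or if a joint passes its speed limit or range.

ROBOT

A 6-joint arm with a two-finger parallel gripper is mounted at the origin on the work surface. World frame = base frame: x ahead of the robot, y to its left, z up, the work surface at z = 0. Lengths are in mm, angles in rad, forces in N, time in s.
With the tool pointing down it reaches from about 275 to 825 mm from the base axis. Payload 5.2 kg.
Tool frame: the origin (TCP) lies at the very end of the fingers, on their centre line; the grasp point (between the pads) lies 19 mm behind it; z points along the fingers, y is the line along which they close (so a half turn about z gives the same grasp; the last joint's range is limited). The gripper opens to 93 mm and grips with 3 to 60 N. Pads are 15 mm wide; open, the fingers measure 128 mm over their backs; the gripper's body (75 mm by 188 mm) begins 65 mm behind the grasp point.
Start: joints at [1.141, 0.259, 1.535, -0, 1.348, -0.203], TCP at [123.65, 535.925, 218.653] pointing down, gripper open.
Joint ranges: [-3.14, 3.14], [-0.91, 2.08], [0.19, 2.58], [-1.22, 4.36], [0.22, 2.71], [-3.12, 3.12]. Speed limits (rad/s): [2.57, 2.57, 3.14, 3.14, 3.14, 3.14].

INTERFACE

Orientations are given as a unit quaternion [w, x, y, z].
In Python, from workcell import ctrl gives the robot as it stands. The module is installed in compiled form; this text tells all that it offers.
- The arm moves only by the tool move_arm, never from a script. Its argument "commands" is a list of rows, each a list of 7 numbers: the shift along the tool's x, y, z in m, then the turn, a rotation vector about the tool's x, y, z in rad, then the opening, from -1 (shut) to 1 (fully open), so that 0 is half open. A call has exactly 5 rows; each row shifts and turns the commanded pose from where the row before left it, along the tool's axes as they then stand; what a row does not reach is not made up. A row lasts 1/8 s, in which the tool goes at most 62.5 mm and 10.7 degrees, less where a joint would pass 70% of its speed; a pose out of reach is approached as far as the arm can. A call is refused whole if a number of a shift passes 0.0625 or a number of a turn 0.188, either way. A call with a gripper value outside its range is refused whole. The fingers move at their own pace and stop on an object; "force" is the grip in N (left out, the last holds). Time passes only in rows, so rows that do not move let the fingers close, or fill a call up. It gives the time, the measured TCP pose, the force, the opening and the grip force at its end, in the units of the state.
- ctrl.observe(): the state, without advancing time (a new reading comes with each control period).
- ctrl.grab_frame(name): name is "scene" or "top" or "wrist"; returns a dict with "image" (384x512x3 uint8, red, green, blue), "z_map" (384x512 float32, mm along the optical axis (not along the pixel's ray), 0 where there is no reading), "camera_matrix" (3x3 intrinsics, pixels), "distortion" ([k1, k2, p1, p2, k3] as OpenCV has them; the pictures are not rectified), "camera_from_world" (4x4, takes a point from world to camera coordinates); the wrist camera has in their place "T_tool_cam" (4x4, takes a point from camera to tool coordinates, whose origin is the TCP and whose axes are the flange's). Camera axes: x right, y up, looking along -z (the intrinsics and any distortion apply to the point x, -y, -z); pixel columns grow to the right and rows downward; lengths in mm; the calibration is good to about 2 mm. A picture is of the moment at which its call begins: read the wrist's pose just before it.
- ctrl.job_done(): hands the job in; it is judged then, once.
The state is a dict: "t": time; "joint_positions": joint angles; "qvel": joint speeds; "joint_efforts": joint torques, N m; "tcp_pos": TCP position; "orientation": TCP orientation; "contact_force": force on the tool from outside, world axes, zero at the start; "moment": the same for the moment, N m; "gripper_width": finger opening in mm; "gripper_force": force on a finger pad.
Only numpy, scipy, OpenCV 4.12 (cv2) and the standard library are available. Lean on these libraries where they do the work, as an engineer would, in place of code of your own. Each camera call takes 0.05 s, during which the arm holds its last target. There are 200 camera calls.

## Working session

There is one attempt and no reset: what is moved stays moved. The work goes in short steps, Python scripts to look and compute and a tool call to move; the robot and the scene stay as the last step left them, time stands still between calls to the robot, and variables do not carry over. Pictures are saved under pics/ and viewed, at most 10 in all, crops included, and the job is handed in when it is done.

Besides the shell and the picture viewer there is one more tool, called after ">>>" by a JSON object that holds its "fn" and its "kwargs", one argument or row to a line. move_arm: Moves the arm, as the interface text tells. Its arguments: {"type":"object","properties":{"commands":{"type":"array","items":{"type":"array","items":{"type":"number"}}},"force":{"type":"number"}},"required":["commands"]}

```bash
mkdir -p pics
cat > h.py <<'E'
import numpy as np, cv2
from workcell import ctrl
from scipy.spatial.transform import Rotation as R
def T_tool():
    s=ctrl.observe(); T=np.eye(4); q=s["orientation"]
    T[:3,:3]=R.from_quat([q[1],q[2],q[3],q[0]]).as_matrix(); T[:3,3]=s["tcp_pos"]; return T
def grab(n):
    T=T_tool(); f=ctrl.grab_frame(n)
    f["wc"]=T@f["T_tool_cam"] if n=="wrist" else np.linalg.inv(f["camera_from_world"])
    return f
def save(f,name): cv2.imwrite(f"pics/{name}.png",f["image"][...,::-1])
def rays(f,uv):
    p=cv2.undistortPoints(np.float64(uv).reshape(-1,1,2),f["camera_matrix"],np.float64(f["distortion"])).reshape(-1,2)
    d=np.c_[p[:,0],-p[:,1],-np.ones(len(p))]
    return d@f["wc"][:3,:3].T
def plane(f,uv,z):
    d=rays(f,uv);o=f["wc"][:3,3]; return o+d*((z-o[2])/d[:,2])[:,None]
def depthpts(f):
    h,w=f["z_map"].shape; u,v=np.meshgrid(np.arange(w),np.arange(h))
    d=rays(f,np.c_[u.ravel(),v.ravel()]); return (f["wc"][:3,3]+d*f["z_map"].reshape(-1,1)).reshape(h,w,3)
E
python3 - <<'E'
from h import *
import pickle
s=ctrl.observe();print(s["t"],s["tcp_pos"],s["orientation"],s["gripper_width"])
fs={n:grab(n) for n in("scene","top","wrist")}
pickle.dump(fs,open("f0.pkl","wb"))
for n,f in fs.items(): print(n,f["wc"][:3,3].round(),f["wc"][:3,2].round(2))
cv2.imwrite("pics/a.png",cv2.resize(np.hstack([fs["scene"]["image"],fs["top"]["image"]])[...,::-1],(800,300)))
save(fs["top"],"top0");save(fs["scene"],"scene0")
E
```

```text
0.0 [123.43837662 535.43675802 217.86323467] [-2.68191961e-04  1.13174152e-01  9.93574795e-01 -8.16227292e-04] 93.0192684936952
scene [1301. -239.  848.] [ 0.67 -0.28  0.69]
top [ 436.   61. 1207.] [-0.07 -0.01  1.  ]
wrist [ 46. 553. 383.] [-0.27  0.06  0.96]
```

View pics/top0.png

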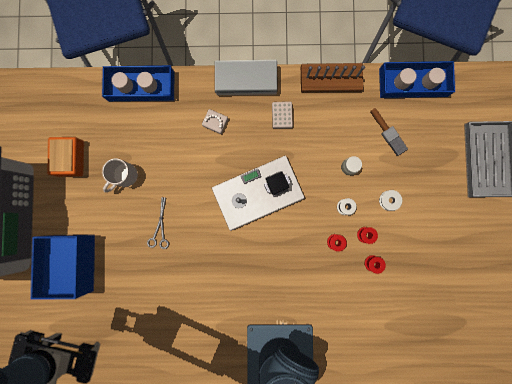

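View pics/scene0.png

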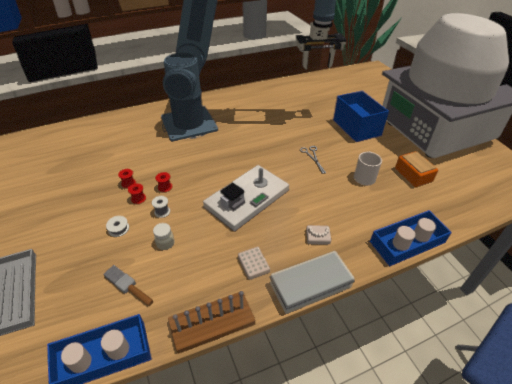

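The top view shows these candidates: the white tall spool at (346,207), the squat spool at (391,200), red look-alikes at (337,242), (368,235) and (375,265), and the jar at (352,166). The dispenser is around (258,192), with its spindle at about (240,200) and its cap at (278,184). I choose (346,207) and check it by size, height and a close crop.

Run:
```python
from h import *
import pickle
fs=pickle.load(open("f0.pkl","rb"));f=fs["top"];im=f["image"];P=depthpts(f)
hsv=cv2.cvtColor(im,cv2.COLOR_RGB2HSV)
def blob(mask,seed,z,name):
    n,l,st,c=cv2.connectedComponentsWithStats(mask.astype(np.uint8))
    d=np.array([np.min(np.hypot(*(np.argwhere(l==i)-np.array(seed[::-1])).T)) if i else 1e9 for i in range(n)]);i=d.argmin()
    cs,_=cv2.findContours((l==i).astype(np.uint8),0,1);k=max(cs,key=cv2.contourArea).reshape(-1,2)
    w=plane(f,k,z)[:,:2].astype(np.float32);r=cv2.minAreaRect(w)
    print(name,"rect",np.round(r[0]),np.round(r[1]),round(r[2],1),"depthz",np.median(P[l==i][:,2]).round(),st[i,4])
    return k
white=(hsv[...,1]<60)&(hsv[...,2]>150)
blob(white,(340,207),50,"tall");blob(white,(384,200),26,"squat")
b=blob(white,(230,215),30,"base")
blob((hsv[...,2]<50)&(P[...,2]>60),(278,184),84,"cap")
sub=P[180:220,220:260];m=sub[...,2]>50;print("spindle",m.sum(),np.median(sub[m],0).round() if m.any() else 0, sub[...,2].max())
s=fs["scene"]
A=cv2.resize(im[140:290,200:420],None,fx=2.6,fy=2.6,interpolation=2);B=cv2.resize(s["image"][150:260,90:310],(A.shape[1],int(110*2.6*1)),interpolation=2)
B=B[:600-A.shape[0]]
cv2.imwrite("pics/crop.png",np.vstack([A,B])[...,::-1])
print(fs["wrist"]["T_tool_cam"].round(2))
```

```text
tall rect [ 473. -210.] [56. 50.] 88.6 depthz 49.0 208
squat rect [ 493. -354.] [69. 60.] 89.4 depthz 25.0 326
base rect [520.  64.] [148. 258.] 23.0 depthz 29.0 3064
cap rect [545.   4.] [54. 55.] 23.4 depthz 83.0 324
spindle 29 [493. 122.  91.] 1206.7554055594687
[[ 0.0000e+00  9.6000e-01  2.8000e-01  7.9110e+01]
 [ 1.0000e+00 -0.0000e+00 -0.0000e+00 -1.2000e-01]
 [-0.0000e+00  2.8000e-01 -9.6000e-01 -1.6503e+02]
 [ 0.0000e+00  0.0000e+00  0.0000e+00  1.0000e+00]]
```

View pics/crop.png

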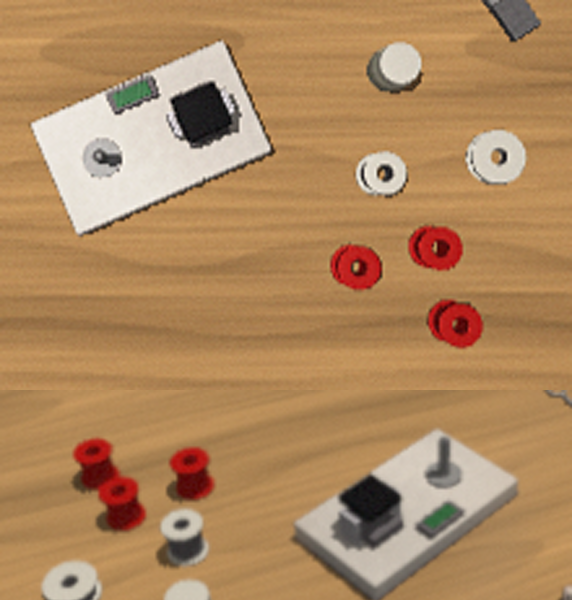

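The crop confirms it: a tall white spool with a grey middle stands at (382,174) in the crop's top half and (183,537) in the lower half. It is distinct from the red ones and from the squat spool. Its measured size and height fit as well, so I go above it.

>>> {"fn": "move_arm", "kwargs": {
  "commands": [
    [-0.034,-0.0435,0.003,0,0,0,1],
    [-0.034,-0.0435,0.003,0,0,0,1],
    [-0.034,-0.0435,0.003,0,0,0,1],
    [-0.034,-0.0435,0.003,0,0,0,1],
    [-0.034,-0.0435,0.003,0,0,0,1]
  ]
}}

```text
t: 0.78
tcp_pos: [240.7, 284.2, 203.5]
orientation: [0.0, 0.113, 0.994, 0.0]
contact_force: [0.8, 0.3, -0.4]
gripper_width: 93.1
gripper_force: 0.0
```

>>> {"fn": "move_arm", "kwargs": {
  "commands": [
    [-0.034,-0.0435,0.003,0,0,0,1],
    [-0.034,-0.0435,0.003,0,0,0,1],
    [-0.034,-0.0435,0.003,0,0,0,1],
    [-0.034,-0.0435,0.003,0,0,0,1],
    [-0.034,-0.0435,0.003,0,0,0,1]
  ]
}}

```text
t: 1.4
tcp_pos: [357.5, 33.8, 188.7]
orientation: [0.0, 0.113, 0.994, 0.0]
contact_force: [0.3, 0.1, 0.3]
gripper_width: 93.1
gripper_force: 0.0
```

>>> {"fn": "move_arm", "kwargs": {
  "commands": [
    [-0.034,-0.0435,0.003,0,0,0,1],
    [-0.034,-0.0435,0.003,0,0,0,1],
    [-0.034,-0.0435,0.003,0,0,0,1],
    [-0.034,-0.0435,0.003,0,0,0,1],
    [-0.034,-0.0435,0.003,0,0,0,1]
  ]
}}

```text
t: 2.02
tcp_pos: [474.2, -216.3, 173.3]
orientation: [-0.0, 0.113, 0.994, 0.0]
contact_force: [0.2, 0.8, 0.3]
gripper_width: 92.9
gripper_force: 0.0
```

>>> {"fn": "move_arm", "kwargs": {
  "commands": [
    [0,0,0,0,0,0,1],
    [0,0,0,0,0,0,1],
    [0,0,0,0,0,0,1],
    [0,0,0,0,0,0,1],
    [0,0,0,0,0,0,1]
  ]
}}

```text
t: 2.65
tcp_pos: [473.9, -213.9, 174.1]
orientation: [0.0, 0.113, 0.994, -0.0]
contact_force: [0.0, 0.1, 1.0]
gripper_width: 92.9
gripper_force: 0.0
```

```bash
cat >> h.py <<'E'
def hullrect(f,m,z):
    n,l,st,c=cv2.connectedComponentsWithStats(m.astype(np.uint8)); i=1+st[1:,4].argmax()
    cs,_=cv2.findContours((l==i).astype(np.uint8),0,1);k=max(cs,key=cv2.contourArea).reshape(-1,2)
    w=plane(f,k,z)[:,:2].astype(np.float32); return w,cv2.fitEllipse(w),cv2.minAreaRect(w),st[i,4]
def totool(p): 
    T=T_tool(); return T[:3,:3].T@(np.array(p)-T[:3,3])
E
python3 - <<'E'
from h import *
f=grab("wrist");save(f,"w1");P=depthpts(f);im=f["image"]
hsv=cv2.cvtColor(im,cv2.COLOR_RGB2HSV)
near=np.hypot(P[...,0]-473,P[...,1]+212)<45
m=near&(abs(P[...,2]-50)<5)
w,e,r,a=hullrect(f,m,50);print(e,r,a,np.median(P[m][:,2]))
hole=near&(hsv[...,2]<200)&(np.hypot(P[...,0]-e[0][0],P[...,1]-e[0][1])<20)
w2=plane(f,np.argwhere(m)[:,::-1],50);print("mean",w2.mean(0))
print("to tool",totool([*e[0],28.5]).round(1))
E
```

```text
((470.6332702636719, -213.80523681640625), (49.93104553222656, 50.03042221069336), 141.6958770751953) ((470.6424865722656, -213.7896728515625), (50.09663772583008, 49.289276123046875), 77.06920623779297) 1367 48.76979550855424
mean [ 470.12315284 -213.68374      50.        ]
to tool [  3.3  -0.5 145.5]
```

View pics/w1.png

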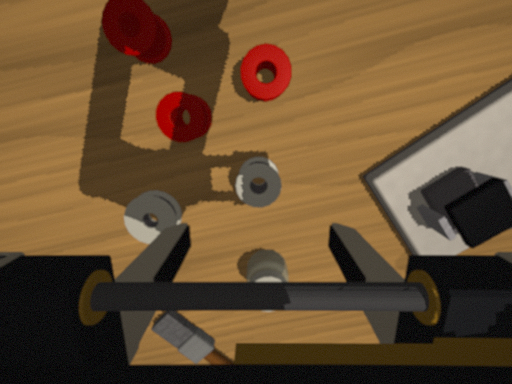

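The wrist view shows the white spool at (258,183), midway between the fingers, with the red ones clear. I descend and grip.

>>> {"fn": "move_arm", "kwargs": {
  "commands": [
    [0.0015,0,0.03,0,0,0,1],
    [0.0015,0,0.03,0,0,0,1],
    [0,0,0.03,0,0,0,1],
    [0,0,0.03,0,0,0,1],
    [0,0,0.025,0,0,0,1]
  ]
}}

```text
t: 3.32
tcp_pos: [470.8, -213.6, 27.7]
orientation: [-0.0, 0.113, 0.994, 0.0]
contact_force: [0.6, -0.3, -0.2]
gripper_width: 93.3
gripper_force: 0.0
```

>>> {"fn": "move_arm", "kwargs": {
  "commands": [
    [0,0,0,0,0,0,1],
    [0,0,0,0,0,0,0.3],
    [0,0,0,0,0,0,-0.1],
    [0,0,0,0,0,0,-0.3],
    [0,0,0,0,0,0,-0.4]
  ],
  "force": 20
}}

```text
t: 3.95
tcp_pos: [471.2, -214.1, 29.2]
orientation: [0.0, 0.113, 0.994, -0.0]
contact_force: [-0.6, -1.2, -0.2]
gripper_width: 58.0
gripper_force: 0.0
```

>>> {"fn": "move_arm", "kwargs": {
  "commands": [
    [0,0,0,0,0,0,-0.5],
    [0,0,0,0,0,0,-0.5],
    [0,0,0,0,0,0,-0.5],
    [0,0,0,0,0,0,-0.5],
    [0,0,0,0,0,0,-0.5]
  ]
}}

```text
t: 4.58
tcp_pos: [471.1, -214.1, 29.0]
orientation: [0.0, 0.113, 0.994, -0.0]
contact_force: [-1.1, 0.1, 5.4]
gripper_width: 51.0
gripper_force: 20.0
```

>>> {"fn": "move_arm", "kwargs": {
  "commands": [
    [0,0,-0.015,0,0,0,-0.5],
    [0,0,-0.03,0,0,0,-0.5],
    [0,0,-0.035,0,0,0,-0.5],
    [0,0,-0.035,0,0,0,-0.5],
    [0,0,-0.02,0,0,0,-0.5]
  ]
}}

```text
t: 5.2
tcp_pos: [471.4, -214.0, 166.0]
orientation: [0.001, 0.113, 0.994, -0.001]
contact_force: [-0.1, 0.3, -2.3]
gripper_width: 51.2
gripper_force: 20.0
```

>>> {"fn": "move_arm", "kwargs": {
  "commands": [
    [0.008,0.03,0,0,0,0,-0.5],
    [0.008,0.05,0,0,0,0,-0.5],
    [0.008,0.05,0,0,0,0,-0.5],
    [0.008,0.05,0,0,0,0,-0.5],
    [0.008,0.05,0,0,0,0,-0.5]
  ]
}}

```text
t: 5.82
tcp_pos: [483.4, 21.0, 164.1]
orientation: [0.0, 0.113, 0.994, 0.0]
contact_force: [-0.1, -0.2, -1.3]
gripper_width: 50.9
gripper_force: 20.0
```

>>> {"fn": "move_arm", "kwargs": {
  "commands": [
    [0,0.01,0,0,0,0,-0.5],
    [0,0,0,0,0,0,-0.5],
    [0,0,0,0,0,0,-0.5],
    [0,0,0,0,0,0,-0.5],
    [0,0,0,0,0,0,-0.5]
  ]
}}

```text
t: 6.45
tcp_pos: [486.0, 28.1, 163.6]
orientation: [-0.0, 0.114, 0.993, -0.0]
contact_force: [-0.3, 0.3, -1.9]
gripper_width: 51.0
gripper_force: 20.0
```

Run:
```python
from h import *
f=grab("wrist");save(f,"w2");P=depthpts(f)
T=T_tool();print(T[:3,3].round(1))
near=np.hypot(P[...,0]-494,P[...,1]-124)<30
m=near&(P[...,2]>55)&(P[...,2]<105);print(m.sum())
if m.any():
    print(np.median(P[m],0),P[m].min(0),P[m].max(0))
    t=m&(P[...,2]>P[m][:,2].max()-4);print("top",t.sum(),P[t].mean(0).round(1),np.argwhere(t).mean(0))
# held spool bottom flange
```

```text
[486.   28.2 163.6]
396
[489.74937917 121.89819024  87.04216306] [485.58755559 117.35299517  55.10193688] [499.57101018 132.62871104  96.01478543]
top 76 [492.6 124.4  93.8] [187.27631579 364.72368421]
```

View pics/w2.png

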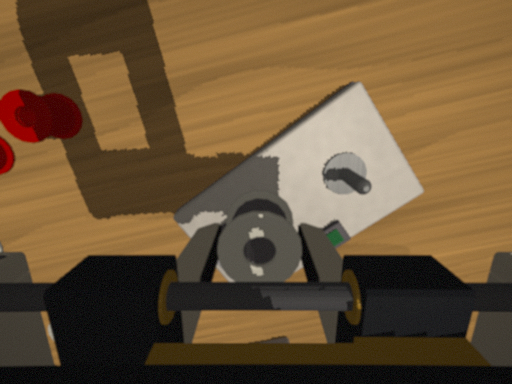

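The wrist view shows the held spool at (260,248), its bore pointing straight down the tool. The spindle tip is at (365,186) and the seat disc at (345,173).

Run:
```python
from h import *
f=grab("wrist");P=depthpts(f);hsv=cv2.cvtColor(f["image"],cv2.COLOR_RGB2HSV)
d=np.hypot(P[...,0]-494,P[...,1]-124)
g=(d<34)&(hsv[...,2]<P.shape[0])
for lo,hi in((32,37),(31.5,38)):
    m=(d<32)&(P[...,2]>lo)&(P[...,2]<hi);w,e,r,a=hullrect(f,m,34);print("seat",np.round(e[0],1),np.round(e[1],1),a)
# spindle shaft by height slices (front side visible)
for z in range(45,97,8):
    m=(d<20)&(abs(P[...,2]-z)<4)
    if m.sum()>8: print(z,P[m].mean(0).round(1),m.sum())
T=T_tool();z=T[2,3]
m=(np.hypot(P[...,0]-T[0,3],P[...,1]-T[1,3])<40)&(abs(P[...,2]-z-21)<6)
print(m.sum(),np.median(P[m][:,2])-z);zz=np.median(P[m][:,2])
w,e,r,a=hullrect(f,m,zz);print("flange",e,"rel",np.array(e[0])-T[:2,3])
# bore edges: inner contour of flange
n,l,st,c=cv2.connectedComponentsWithStats(m.astype(np.uint8));mm=(l==1+st[1:,4].argmax()).astype(np.uint8)
cs,hh=cv2.findContours(mm,cv2.RETR_CCOMP,1)
for k,h in zip(cs,hh[0]):
    if h[3]>=0 and len(k)>12:
        q=cv2.fitEllipse(plane(f,k.reshape(-1,2),zz)[:,:2].astype(np.float32));print("bore",np.round(q[0]-T[:2,3],1),np.round(q[1],1))
```

```text
seat [492. 124.] [44.  45.3] 956
seat [492. 124.] [44.3 45.6] 1029
45 [488.8 121.1  45. ] 39
53 [488.9 120.8  53.3] 41
61 [488.7 121.4  61.3] 44
69 [488.9 120.9  69.2] 43
77 [488.9 121.1  76.9] 54
85 [489.4 121.9  85.9] 76
93 [492.2 123.9  92. ] 162
4864 19.797441700085784
flange ((483.9373779296875, 28.858413696289062), (45.688541412353516, 66.31336212158203), 166.90284729003906) rel [-1.99982502  0.45451584]
bore [-0.8  0.2] [18.8 19.9]
```

>>> {"fn": "move_arm", "kwargs": {
  "commands": [
    [0.003,0.025,0,0,0,0,-0.5],
    [0.004,0.025,0,0,0,0,-0.5],
    [0.004,0.025,0,0,0,0,-0.5],
    [0.004,0.02,0,0,0,0,-0.5],
    [0,0,0.01,0,0,0,-0.5]
  ]
}}

```text
t: 7.18
tcp_pos: [493.3, 125.9, 154.0]
orientation: [0.001, 0.112, 0.994, 0.0]
contact_force: [-0.1, 0.2, -1.7]
gripper_width: 50.9
gripper_force: 20.0
```

>>> {"fn": "move_arm", "kwargs": {
  "commands": [
    [0,0,0.012,0,0,0,-0.5],
    [0,0,0.012,0,0,0,-0.5],
    [0,0,0,0,0,0,-0.5],
    [0,0,0,0,0,0,-0.5],
    [0,0,0,0,0,0,-0.5]
  ]
}}

```text
t: 7.8
tcp_pos: [493.1, 124.7, 130.1]
orientation: [0.0, 0.113, 0.994, 0.0]
contact_force: [0.6, 1.6, -2.6]
gripper_width: 51.4
gripper_force: 20.0
```

Run:
```python
from h import *
s=ctrl.observe();print(s["t"],s["tcp_pos"])
f=grab("wrist");t=grab("scene")
T=T_tool();q=np.linalg.inv(f["wc"])
a=cv2.resize(f["image"][190:310,190:330],(420,360),interpolation=2)
b=cv2.resize(t["image"][120:240,190:300],(370,404),interpolation=2)[:360]
cv2.imwrite("pics/w3.png",np.hstack([a,b])[...,::-1])
```

```text
7.8 [493.10719259 124.74407082 130.09222815]
```

View pics/w3.png

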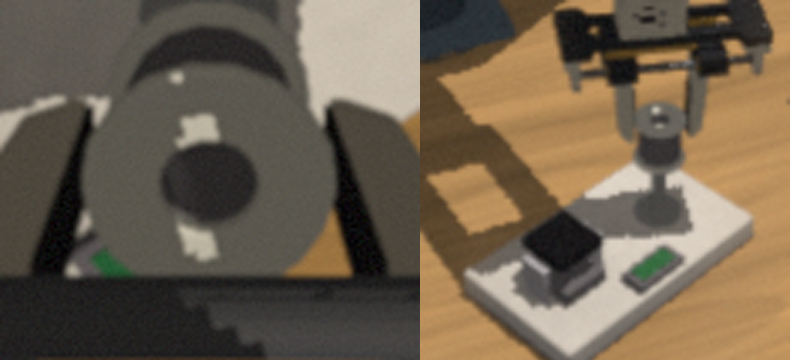

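The spool hangs right above the spindle, with the shaft visible below its centre at (658,185) in the right half. I lower it while watching the force.

>>> {"fn": "move_arm", "kwargs": {
  "commands": [
    [0,0,0.004,0,0,0,-0.5],
    [0,0,0.004,0,0,0,-0.5],
    [0,0,0.004,0,0,0,-0.5],
    [0,0,0.004,0,0,0,-0.5],
    [0,0,0,0,0,0,-0.5]
  ]
}}

```text
t: 8.52
tcp_pos: [492.4, 124.9, 113.2]
orientation: [-0.0, 0.113, 0.994, -0.0]
contact_force: [-0.7, -0.1, -1.9]
gripper_width: 51.5
gripper_force: 20.0
```

>>> {"fn": "move_arm", "kwargs": {
  "commands": [
    [0,0,0.008,0,0,0,-0.5],
    [0,0,0.008,0,0,0,-0.5],
    [0,0,0.008,0,0,0,-0.5],
    [0,0,0.008,0,0,0,-0.5],
    [0,0,0.008,0,0,0,-0.5]
  ]
}}

```text
t: 9.15
tcp_pos: [492.6, 124.9, 73.0]
orientation: [-0.0, 0.113, 0.994, -0.0]
contact_force: [0.4, -0.5, -1.6]
gripper_width: 51.2
gripper_force: 20.0
```

>>> {"fn": "move_arm", "kwargs": {
  "commands": [
    [0,0,0.004,0,0,0,-0.5],
    [0,0,0.003,0,0,0,-0.5],
    [0,0,0.001,0,0,0,-0.5],
    [0,0,0,0,0,0,-0.5],
    [0,0,0,0,0,0,-0.5]
  ]
}}

```text
t: 9.78
tcp_pos: [492.9, 124.9, 65.9]
orientation: [0.0, 0.113, 0.994, 0.0]
contact_force: [-0.1, 0.5, -2.2]
gripper_width: 51.3
gripper_force: 20.0
```

>>> {"fn": "move_arm", "kwargs": {
  "commands": [
    [0,0,0.001,0,0,0,-0.5],
    [0,0,0.001,0,0,0,-0.5],
    [0,0,0.001,0,0,0,-0.5],
    [0,0,0,0,0,0,-0.5],
    [0,0,0,0,0,0,-0.5]
  ]
}}

```text
t: 10.4
tcp_pos: [492.7, 124.9, 63.0]
orientation: [0.0, 0.113, 0.994, 0.0]
contact_force: [-1.9, -0.0, 4.7]
gripper_width: 50.6
gripper_force: 20.0
```

>>> {"fn": "move_arm", "kwargs": {
  "commands": [
    [0,0,0,0,0,0,0.2],
    [0,0,0,0,0,0,0.4],
    [0,0,0,0,0,0,0.6],
    [0,0,0,0,0,0,0.8],
    [0,0,0,0,0,0,0.9]
  ]
}}

```text
t: 11.02
tcp_pos: [492.7, 124.9, 62.6]
orientation: [-0.0, 0.113, 0.994, -0.0]
contact_force: [-1.1, 0.0, 0.2]
gripper_width: 86.7
gripper_force: 0.0
```

>>> {"fn": "move_arm", "kwargs": {
  "commands": [
    [0,0,-0.03,0,0,0,0.9],
    [0,0,-0.04,0,0,0,0.9],
    [0,0,-0.03,0,0,0,0.9],
    [0,-0.03,0,0,0,0,0],
    [0,-0.03,0,0,0,0,-1]
  ]
}}

```text
t: 11.65
tcp_pos: [479.2, 66.0, 163.2]
orientation: [0.001, 0.113, 0.994, -0.0]
contact_force: [0.2, 0.1, -0.6]
gripper_width: 72.4
gripper_force: 0.0
```

Run:
```python
from h import *
print(T_tool()[:3,3].round(1))
f=grab("wrist");P=depthpts(f);save(f,"w4");t=grab("top");Q=depthpts(t)
m=(np.hypot(P[...,0]-493,P[...,1]-125)<40)&(abs(P[...,2]-84)<6)
print(m.sum(),np.median(P[m][:,2]))
w,e,r,a=hullrect(f,m,84);print("spool top",e)
d=np.hypot(P[...,0]-545,P[...,1]-4)
for n,p in(("wrist",P),("top",Q)):
    x=(np.hypot(p[...,0]-545,p[...,1]-4)<42)&(abs(p[...,2]-84)<5)
    w,e,r,a=hullrect(f if n=="wrist" else t,x,84);print("cap",n,r,np.median(p[x][:,2]),a)
    print("tool",totool([*r[0],84]).round(1))
m=(np.hypot(Q[...,0]-493,Q[...,1]-125)<32)&(abs(Q[...,2]-84)<6);print("spool top cam",np.median(Q[m][:,2]),m.sum())
```

```text
[479.2  66.  163.2]
1920 82.82354599380771
spool top ((491.77703857421875, 124.62614440917969), (49.54365921020508, 50.24172592163086), 140.65171813964844)
cap wrist ((532.2230224609375, 14.846996307373047), (61.54717254638672, 51.391624450683594), 76.96074676513672) 82.77513187056334 1759
tool [-63.4 -36.3  78.8]
cap top ((575.792236328125, -1.911097526550293), (18.172868728637695, 9.162623405456543), 89.18646240234375) 83.97395766816157 16
tool [-109.6  -42.7   78.8]
spool top cam nan 0
  return _methods._mean(a, axis=axis, dtype=dtype,
  ret = ret.dtype.type(ret / rcount)
```

View pics/w4.png

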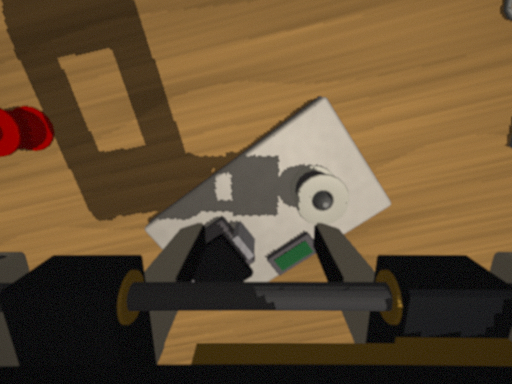

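The spool sits on the seat: its bore with the spindle tip is at (323,200), and its top reads level with the cap top, with both due at 84 mm. Now I go over the cap and shut the gripper.

>>> {"fn": "move_arm", "kwargs": {
  "commands": [
    [-0.02,-0.01,0,0,0,0,-1],
    [-0.02,-0.01,0,0,0,0,-1],
    [-0.02,-0.01,0,0,0,0,-1],
    [-0.017,-0.015,0,0,0,0,-1],
    [0,0,0,0,0,0,-1]
  ]
}}

```text
t: 12.38
tcp_pos: [545.4, 3.8, 162.1]
orientation: [-0.0, 0.114, 0.993, -0.0]
contact_force: [-0.8, -0.1, -0.4]
gripper_width: 14.7
gripper_force: 0.0
```

>>> {"fn": "move_arm", "kwargs": {
  "commands": [
    [0,0,0.015,0,0,0,-1],
    [0,0,0.02,0,0,0,-1],
    [0,0,0.02,0,0,0,-1],
    [0,0,0.01,0,0,0,-1],
    [0,0,0,0,0,0,-1]
  ]
}}

```text
t: 13.0
tcp_pos: [543.1, 5.8, 96.7]
orientation: [-0.001, 0.113, 0.994, 0.0]
contact_force: [-0.6, 0.1, -0.6]
gripper_width: 0.8
gripper_force: 0.0
```

Run:
```python
from h import *
print(T_tool()[:3,3].round(1))
f=grab("scene");save(f,"s5")
cv2.imwrite("pics/s5c.png",cv2.resize(f["image"][120:240,180:320],(700,600),interpolation=2)[...,::-1])
```

```text
[543.1   5.8  96.7]
```

View pics/s5c.png

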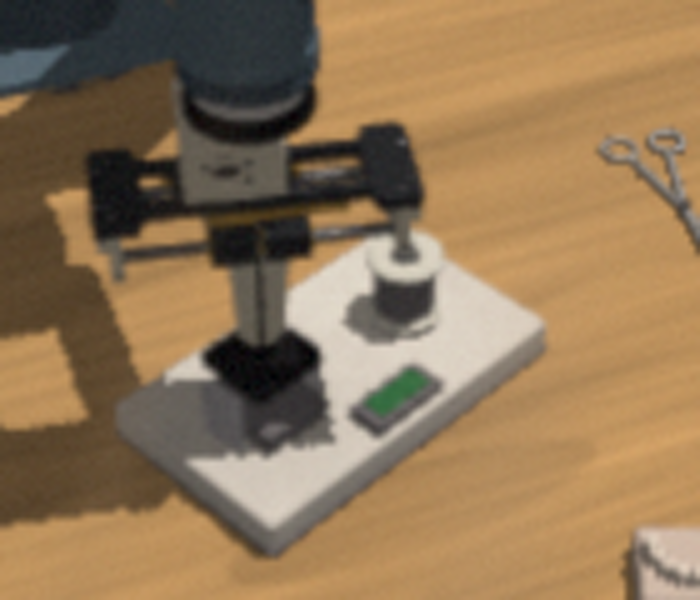

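The fingers are centred over the cap at (262,355), and the spool stands seated at (405,280). The gripper body is well clear of it. I press in small steps.

>>> {"fn": "move_arm", "kwargs": {
  "commands": [
    [0,0,0.006,0,0,0,-1],
    [0,0,0.004,0,0,0,-1],
    [0,0,0.002,0,0,0,-1],
    [0,0,0.002,0,0,0,-1],
    [0,0,0.002,0,0,0,-1]
  ]
}}

```text
t: 13.68
tcp_pos: [544.2, 5.3, 82.0]
orientation: [0.0, 0.113, 0.994, -0.0]
contact_force: [-1.3, -0.6, 4.4]
gripper_width: 0.6
gripper_force: 2.2
```

>>> {"fn": "move_arm", "kwargs": {
  "commands": [
    [0,0,0.002,0,0,0,-1],
    [0,0,0.002,0,0,0,-1],
    [0,0,0.002,0,0,0,-1],
    [0,0,0,0,0,0,-1],
    [0,0,0,0,0,0,-1]
  ]
}}

```text
t: 14.3
tcp_pos: [544.2, 5.2, 76.1]
orientation: [0.0, 0.113, 0.994, -0.0]
contact_force: [-2.7, 0.8, 6.2]
gripper_width: 0.6
gripper_force: 3.3
```

>>> {"fn": "move_arm", "kwargs": {
  "commands": [
    [0,0,0.002,0,0,0,-1],
    [0,0,0.002,0,0,0,-1],
    [0,0,0,0,0,0,-1],
    [0,0,0,0,0,0,-1],
    [0,0,0,0,0,0,-1]
  ]
}}

```text
t: 14.92
tcp_pos: [544.2, 5.2, 72.3]
orientation: [0.0, 0.113, 0.994, -0.0]
contact_force: [-2.5, 0.8, 8.5]
gripper_width: 0.8
gripper_force: 4.1
```

Run:
```python
from h import *
s=[]
for i in range(4):
    f=grab("scene");o=ctrl.observe();print(o["t"],o["tcp_pos"].round(1) if hasattr(o["tcp_pos"],"round") else o["tcp_pos"],np.round(o["contact_force"],1))
P=depthpts(f)
x=(np.hypot(P[...,0]-544,P[...,1]-5)<45)&(P[...,2]>60)&(P[...,2]<80)&(f["image"].max(2)<60);print("cap z",np.percentile(P[x][:,2],[50,80,95]),x.sum())
m=(np.hypot(P[...,0]-493,P[...,1]-125)<30)&(P[...,2]>78)&(P[...,2]<90);print("spool top",np.median(P[m],0),m.sum())
cv2.imwrite("pics/s6c.png",cv2.resize(f["image"][160:220,205:275],(700,600),interpolation=2)[...,::-1])
```

```text
14.975 [544.2   5.2  72.4] [-2.7  0.2  8.3]
15.025 [544.2   5.2  72.3] [-3.6 -0.   8.1]
15.075 [544.2   5.3  72.3] [-3.8  0.1  8.7]
15.125 [544.2   5.3  72.4] [-2.6 -1.4  7.8]
cap z [71.52322993 73.35478392 74.49253985] 166
spool top [504.00248333 130.16959889  83.65694362] 60
```

View pics/s6c.png

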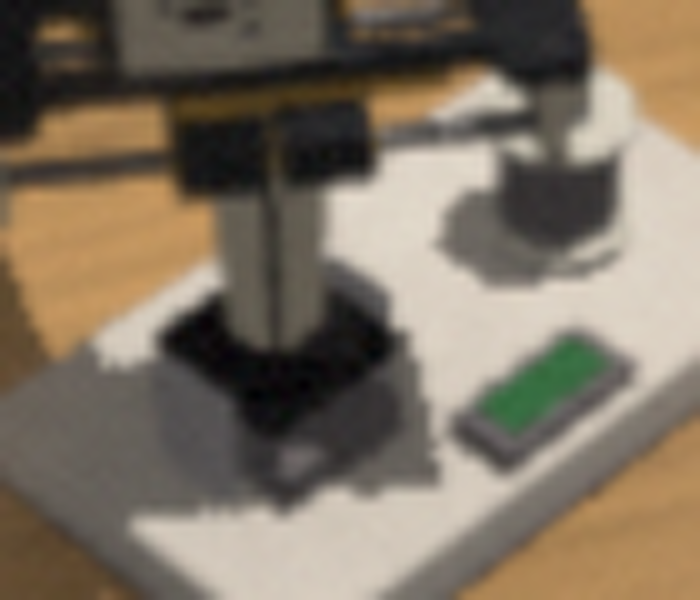

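The cap top at (275,345) is level with the cheeks. TCP height (72.3 mm), spring force (8.3 N, expected about 8) and depth (about 72 mm) agree, and the spool is still seated.

```bash
python3 -c "
from workcell import ctrl
print(ctrl.job_done())"
```

```text
the job is handed in; nothing more can be done
None
```

I handed the job in at about 15 s with the tall spool seated on the spindle and released, and the feed cap held flush with the cheek tops (top at about 72 mm, about 8 N); the hand-in returned no verdict.

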